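# Face a circuit board to the inspection camera

### The arm

A 6-joint arm with a two-finger parallel gripper is mounted at the origin on the work surface. World frame = base frame: x ahead of the robot, y to its left, z up, the work surface at z = 0. Lengths are in m, angles in rad, forces in N, time in s.
With the tool pointing down it reaches from about 0.35 to 0.875 m from the base axis. Payload 15.5 kg.
Tool frame: the origin (TCP) lies midway between the tips of the shut fingers; the grasp point (between the pads) lies 19 mm behind it; z points along the fingers, y is the direction in which the jaws open and shut (so a half turn about z gives the same grasp; the last joint's range is limited). The gripper opens to 85 mm and grips with 20 to 120 N. Pads are 22 mm wide; open, the fingers measure 114 mm over their backs; the gripper's body (76 mm by 85 mm) begins 54 mm behind the grasp point. The pads swing forward as they close: fully open they stand 13 mm farther back than shut.
Start: joints at [1.093, 0.494, 1.345, -0, 1.302, -0.096], TCP at [0.233, 0.58, 0.231] pointing down, gripper open.
Joint ranges: [-2.91, 2.91], [-0.82, 2.16], [0.22, 2.67], [-1.22, 4.37], [0.12, 2.79], [-3.08, 3.08]. Speed limits (rad/s): [1.89, 1.89, 2.57, 3.01, 3.01, 3.01].

### API

Orientations are given as a rotation vector (axis times angle).
In Python, from cell import read_state, cams, ticket gives the robot as it stands. The module is installed in compiled form; this text tells all that it offers.
- The arm moves only by the tool send_rows, never from a script. Its argument "moves" is a list that holds one entry, the list of rows, each a list of 7 numbers: the opening, from -1 (shut) to 1 (fully open), then the shift along the tool's x, y, z in cm, then the turn, a rotation vector about the tool's x, y, z in degrees. In form: [[[grip, dx, dy, dz, wx, wy, wz], ...]]. A call has 1 to 12 rows; each row is the pose to reach, as a shift and turn from the pose commanded when the call began, along the tool's axes at that moment; what a row does not reach only later rows make up. A row lasts 1/12 s, in which the tool goes at most 41.7 mm and 7.16 degrees, less where a joint would pass 70% of its speed; a pose out of reach is approached as far as the arm can. A call with a gripper value outside its range is refused whole. The fingers move at their own pace and stop on an object; "grip_force" is the grip in N (left out, the last holds). Time passes only in rows, so rows that repeat a pose let the fingers close. It gives the time, the measured TCP pose, the force and the opening at its end, in the units of the state.
- read_state(): the state, without advancing time (a new reading comes with each control period).
- cams.camera(name): name is "scene" or "side" or "wrist"; returns the picture (384x512x3 uint8, red, green, blue); there is no depth.
- cams.calibration(name): a dict with "fx", "fy", "cx", "cy" (pixels), "k1" (the pictures are not rectified: a ray, as slopes to the right and down, at radius r is drawn at 1 + k1 r^2 times it, then the intrinsics apply), "T" (4x4, takes a point from camera to world coordinates); the wrist camera has in their place "mount" (4x4, takes a point from camera to tool coordinates, whose origin is the TCP and whose axes are the flange's). Camera axes: x right, y down, z forward; pixel columns grow to the right and rows downward; lengths in m; the calibration is good to about 2 mm. A picture is of the moment at which its call begins: read the wrist's pose just before it. calibration takes no time and is no camera call.
- ticket.hand_in(): hands the job in, once; it reports no verdict.
The state is a dict: "t": time; "qpos": joint angles; "qd": joint speeds; "joint_efforts": joint torques, N m; "tool_pos": TCP position; "ee_rot": TCP orientation; "force": force on the tool from outside, world axes, zero at the start; "wrist_torque": the same for the moment, N m; "gripper_width": finger opening in m.
Only numpy, scipy, OpenCV 4.12 (cv2) and the standard library are available. Lean on these libraries where they do the work, as an engineer would, in place of code of your own. Each camera call takes 0.05 s, during which the arm holds its last target. There are 200 camera calls.

### The job

Make the board dead and set it up for inspection: first turn the bench supply's knob anticlockwise all the way back to its zero stop. Then take the board holder by its orange ball handle, without touching the green board, and swivel and tilt it until the board faces the inspection camera's lens squarely. Leave the camera and everything lying on the bench where it is.

Things in the scene. Friction and masses are not known exactly. Their poses are not given: they have to be found in the camera images.
- supply: Bench supply, fixed: wooden case 280 x 170 mm, 105 to 117 high. Origin on the table under the case; own -x is its front. The control panel there slopes like a desk, 130 long and 170 wide, rising at 35 deg to the table, so its outward normal leans 35 deg from vertical towards own -x. The knob sits mid-width.
- knob_grip (a point): On the axis of the supply's knob, 30 mm out from the panel, at grip height. z: knob axis, out of the panel (35 deg from vertical); x: the way the white pointer shows, turns with the knob. Black knob: disc 48 dia x 8 with a bar grip across it, 44 long (x), 14 wide (y), top 40 above the panel, 10 above this point. Other fittings, up to 6 high, are 40 or more from the axis.
- knob (a joint): Knob angle in rad: 0 at its zero stop (white pointer at the red mark, at 7 o'clock as seen from the front), grows clockwise, 5.24 at the far stop. Stays where left; light friction.
- holder: Board holder, fixed: grey round foot 140 dia with a post 32 dia. Origin on the table at the post's axis. Own z is the swivel axis; the swivel reads 0 when the board head looks to own +x. The tilt axis crosses the post's axis 145 mm above the table.
- swivel (a joint): Swivel of the head about the post in rad, grows anticlockwise from above, range -1.2 to 1.2; stiff, stays where left.
- tilt (a joint): Tilt of the head about its level axis in rad: 0 = board flat, component side up; grows as the board leans over towards the head's own +x side (away from the ball, so the ball rises), range 0 to 1.4; stiff (about 0.2 N m), stays where left.
- ball (a point): Centre of the orange ball handle, 28 dia, on a steel stem 10 dia which runs from the tilt axis straight to the ball, 115 mm. At tilt 0 ball and stem are level, at the head's own -x side; 65 mm of free stem between ball and board edge. Axes as pcb.
- pcb: The green circuit board, 100 x 152 x 4 mm, in the head. Origin at its centre, 24 mm above the tilt axis along its own z, which is the normal of its component side; own y is along the tilt axis; own x points away from the ball.
- camera: White inspection camera, about 44 x 52 x 73 mm with black lens, clamped on an arc rail whose foot stands beyond the holder. Origin at the centre of the arc, which is the crossing of the holder's swivel and tilt axes; own z points from there along the camera's line of sight to the lens.
- lens (a point): Front of the camera lens, 188 mm from the camera origin along its z.
- multimeter: Bystander: multimeter, black slab 145 x 75 x 34 mm; origin under its centre.
- iron: Bystander: soldering iron with a red handle, lying, 207 x 25 x 25 mm; origin under its centre, long axis along x.
- reel: Bystander: green solder reel, 60 dia x 40 mm; origin under its centre.
- flux: Bystander: small flux jar with yellow cap, 48 dia x 50 mm; origin under its centre.
- screwdriver: Bystander: screwdriver with yellow handle, lying, 180 x 26 x 26 mm; origin under its centre, long axis along x.
- tray: Bystander: blue parts tray 100 x 130 x 30 mm; origin under its centre.
- transformer: Bystander: bare transformer, steel and copper, 70 x 70 x 55 mm; origin under its centre.
- fan: Bystander: black cooling fan lying flat, 90 x 90 x 25 mm; origin under its centre.

How it is judged:
By the outcome, as a careful person would: the job done as asked, in the order asked, and still so for the second after the job is handed in, with the robot touching nothing.
It also fails if it takes over 72 s, if anything falls off the work surface, if the arm or the gripper's body presses on something with over 40 N, if the wrist force passes 120 N, or if a joint passes its speed limit or range.

## Working session

There is one attempt and no reset: what is moved stays moved. The work goes in short steps, Python scripts to look and compute and a tool call to move; the robot and the scene stay as the last step left them, time stands still between calls to the robot, and variables do not carry over. Pictures are saved under pics/ and viewed, about 8 in all and at most 12, crops included, and the job is handed in when it is done.

Besides the shell and the picture viewer there is one more tool, called after "Emit:" in YAML: its name, and indented under it one key for each argument. send_rows: Moves the arm, as the interface text tells. Its arguments: {"type":"object","properties":{"moves":{"type":"array","items":{"type":"array","items":{"type":"array","items":{"type":"number"}}}},"grip_force":{"type":"number"}},"required":["moves"]}

```bash
mkdir -p pics; python3 - <<'E'
from cell import read_state,cams
import cv2,numpy as np
s=read_state();print(s)
for n in("scene","side"):
    im=cams.camera(n);c=cams.calibration(n);print(n,c)
    cv2.imwrite(f"pics/{n}0.png",cv2.resize(im[:,:,::-1],(800,600),interpolation=cv2.INTER_CUBIC))
    np.save(f"pics/{n}0.npy",im)
print(cams.calibration("wrist"))
E
```

```text
{'t': 0.0, 'qpos': array([ 1.09346720e+00,  4.94232077e-01,  1.34614948e+00, -3.45393387e-07,
        1.30247721e+00, -9.55053625e-02]), 'qd': array([ 3.27291918e-05,  8.61577586e-04,  1.17940922e-03,  1.92343609e-04,
       -2.38901831e-03,  1.23311462e-03]), 'joint_efforts': array([-1.68525912e-03, -8.82158875e+01, -3.83866668e+01, -3.28386186e-04,
        1.00535707e-02,  1.80806308e-05]), 'tool_pos': array([0.23271588, 0.57966709, 0.23066363]), 'ee_rot': array([-5.96062613e-01, -3.08416354e+00,  1.90771496e-03]), 'force': array([ 0.67968504, -0.03586258, -0.41448727]), 'wrist_torque': array([0.05014024, 0.01925429, 0.00350981]), 'gripper_width': 0.08539366623112178}
scene {'fx': 494.18508891885904, 'fy': 494.18508891885904, 'cx': 252.33115110653364, 'cy': 199.36509873076977, 'k1': -0.03928645171945485, 'T': array([[-0.70040281,  0.53759896, -0.46949255,  1.24084021],
       [ 0.71347288,  0.50908944, -0.48143991,  0.81284599],
       [-0.0198079 , -0.67217207, -0.74012996,  1.40096447],
       [ 0.        ,  0.        ,  0.        ,  1.        ]])}
side {'fx': 432.17627100486476, 'fy': 432.17627100486476, 'cx': 250.85632670604116, 'cy': 198.5820474660079, 'k1': -0.11974965375832321, 'T': array([[ 0.98711586, -0.08771706,  0.13382074,  0.27388419],
       [-0.15997094, -0.523242  ,  0.83703471, -1.41321691],
       [-0.00340159, -0.84765767, -0.53053266,  1.12628583],
       [ 0.        ,  0.        ,  0.        ,  1.        ]])}
{'fx': 271.2279879593818, 'fy': 271.2279879593818, 'cx': 252.72060818498443, 'cy': 188.42115827267472, 'k1': -0.0381345420954934, 'mount': array([[ 5.92739339e-04, -9.58134249e-01, -2.86318720e-01,
         7.24922950e-02],
       [ 9.99999625e-01,  7.48862839e-04, -4.35780156e-04,
         5.67123910e-04],
       [ 6.31949342e-04, -2.86318355e-01,  9.58134333e-01,
        -1.43277307e-01],
       [ 0.00000000e+00,  0.00000000e+00,  0.00000000e+00,
         1.00000000e+00]])}
```

View pics/scene0.png

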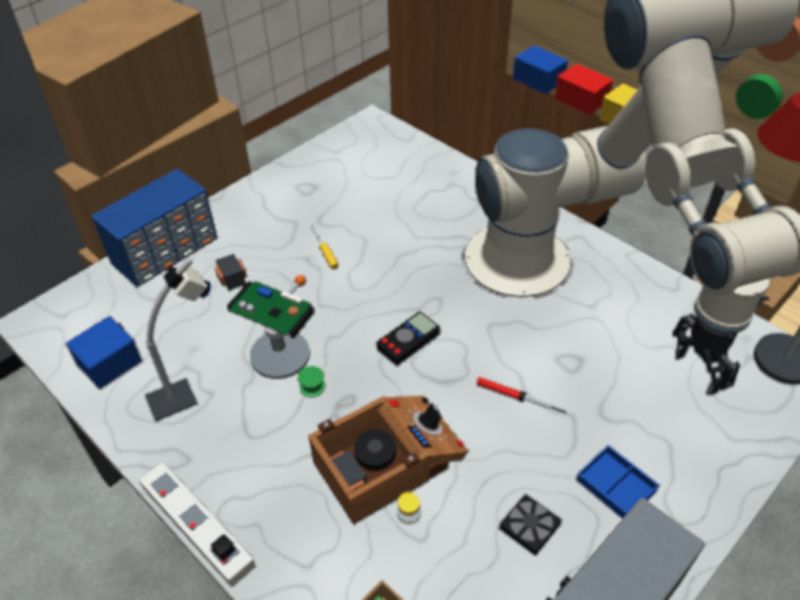

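View pics/side0.png

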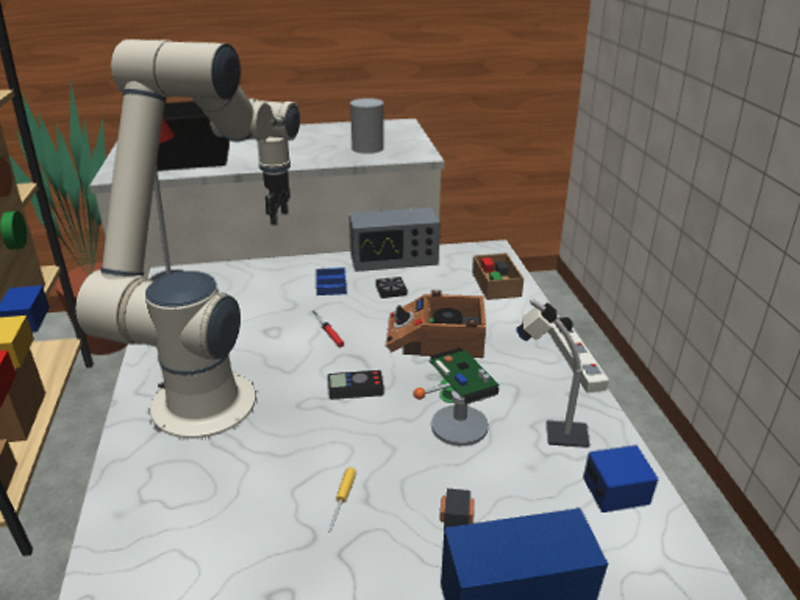

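```bash
cat >h.py <<'E'
import numpy as np,cv2
from cell import read_state,cams
from scipy.spatial.transform import Rotation as R
from scipy.optimize import least_squares
CAL={n:cams.calibration(n) for n in("scene","side","wrist")}
def wristT(s):
    T=np.eye(4);T[:3,:3]=R.from_rotvec(s["ee_rot"]).as_matrix();T[:3,3]=s["tool_pos"];return T@CAL["wrist"]["mount"]
def proj(P,n,T=None):
    c=CAL[n];T=c["T"] if T is None else T
    q=(np.atleast_2d(P)-T[:3,3])@T[:3,:3];u=q[:,:2]/q[:,2:]
    u=u*(1+c["k1"]*(u**2).sum(1,keepdims=True));return u*[c["fx"],c["fy"]]+[c["cx"],c["cy"]]
def tri(obs):
    "obs: list of (name,(u,v),T or None) native px"
    f=lambda P:np.concatenate([proj(P,n,T)[0]-np.array(p) for n,p,T in obs])
    r=least_squares(f,[.6,.1,.1]);return r.x,np.abs(r.fun).max()
def onz(n,p,z,T=None):
    r=least_squares(lambda a:proj([a[0],a[1],z],n,T)[0]-np.array(p),[.6,.1]);return r.x
E
python3 - <<'E'
from h import *
k=1/1.5625;a=lambda *p:np.array(p)*k
for nm,s,d in[("knobtop",(431,405),(403,310)),("ball",(300,281),(419,393)),("foot",(281,353),(460,425)),("lens",(205,288),(524,331)),("cambody",(190,285),(538,318)),("pcb",(271,307),(464,375)),("reel",(311,375),(450,390)),("flux",(408,500),(0,0))]:
    if d[0]: print(nm,tri([("scene",a(*s),None),("side",a(*d),None)]))
    else: print(nm,onz("scene",a(*s),.05))
for nm,p,z in[("backcorner",(312,437),.105),("backcorner2",(357,475),.105),("frontR",(466,452),.02),("leftfront",(390,398),.117),("mm",(408,335),.034),("backbot",(357,520),0)]: print(nm,onz("scene",a(*p),z))
im=np.load("pics/scene0.npy")[:,:,::-1]
A=cv2.resize(im[155:275,90:310],(800,436),interpolation=cv2.INTER_CUBIC);cv2.imwrite("pics/scrop.png",A)
im=np.load("pics/side0.npy")[:,:,::-1]
A=cv2.resize(im[180:300,230:400],(800,565),interpolation=cv2.INTER_CUBIC);cv2.imwrite("pics/dcrop.png",A)
E
```

```text
knobtop (array([0.55563025, 0.20356072, 0.10405628]), np.float64(1.9322305727865512))
ball (array([ 0.52523053, -0.22745307,  0.14443255]), np.float64(0.08525145162235503))
foot (array([ 0.63405218, -0.19696019,  0.00469064]), np.float64(0.8769428680004125))
lens (array([ 0.75690026, -0.23066598,  0.29257126]), np.float64(1.0263258606304362))
cambody (array([ 0.78607677, -0.23015157,  0.32347246]), np.float64(1.1039259856856347))
pcb (array([ 0.63437154, -0.19932943,  0.16211861]), np.float64(0.978248841662662))
reel (array([ 0.63587009, -0.08355685,  0.02495641]), np.float64(0.5075671111927704))
flux [0.7176928  0.29907583]
backcorner [0.77094787 0.08687406]
backcorner2 [0.76818808 0.2132649 ]
frontR [0.5432428  0.29802977]
leftfront [0.60248376 0.13833329]
mm [ 0.40443419 -0.0014072 ]
backbot [0.79981308 0.23782102]
```

View pics/dcrop.png

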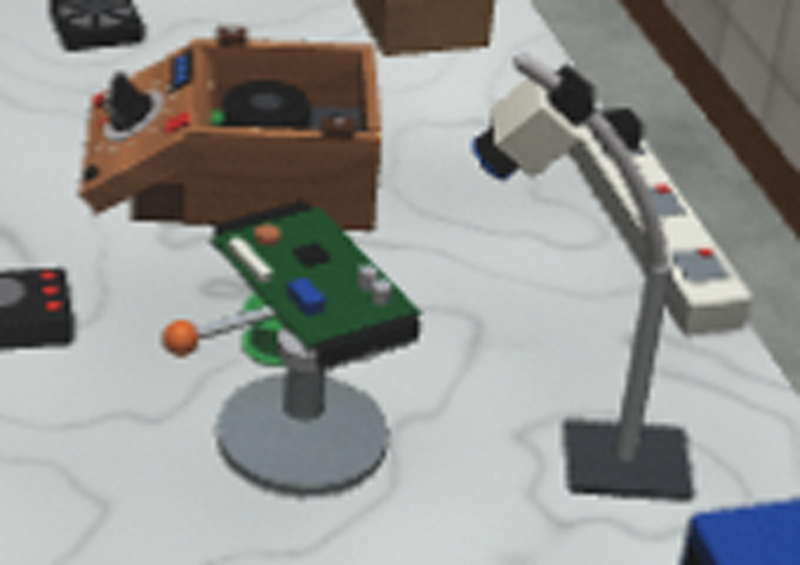

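View pics/scrop.png

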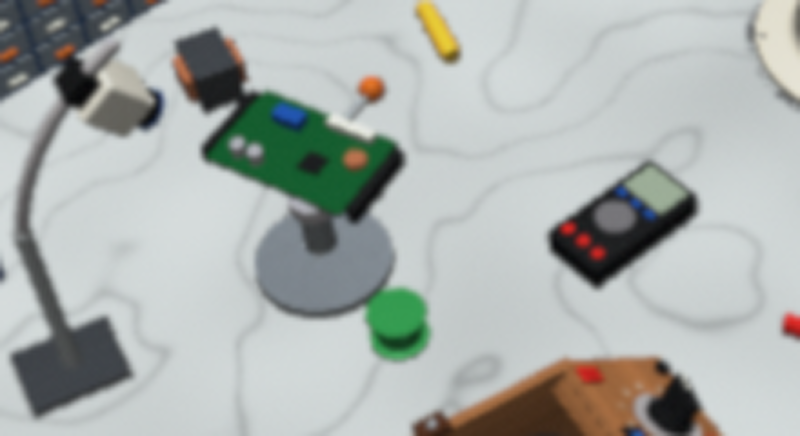

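```bash
python3 - <<'E'
from h import *
S=lambda x,y:(90+x/3.636,155+y/3.636); D=lambda x,y:(230+x/4.706,180+y/4.706)
for nm,s,d in[("foot",(325,258),(303,432)),("lens",(155,107),(488,158)),("ball",(371,89),(180,337))]:
    print(nm,tri([("scene",S(*s),None),("side",D(*d),None)]))
for p,z in [((190,128),.105),((378,132),.105),((200,42),.105),((378,45),.105),((372,228),0),((95,212),.02)]: print(p,onz("side",D(*p),z))
C=np.array([.634,-.197,.145])
s=read_state();print(R.from_rotvec(s["ee_rot"]).as_matrix().round(3))
# target: look at knob along panel normal, yaw 0
def delta(Tpos,z,y):
    z=np.array(z)/np.linalg.norm(z);y=np.array(y,float);y-=z*(y@z);y/=np.linalg.norm(y);M=np.c_[np.cross(y,z),y,z]
    R0=R.from_rotvec(s["ee_rot"]).as_matrix()
    print("d cm",(R0.T@(np.array(Tpos)-s["tool_pos"])*100).round(1),"rot",np.degrees(R.from_matrix(R0.T@M).as_rotvec()).round(1))
k=np.array([.556,.204,.104]);z=np.array([.574,0,-.819])
for y in ([0,1,0],[0,-1,0]): delta(k-z*.13,z,y)
E
```

```text
foot (array([ 0.63485724, -0.19719301,  0.00551693]), np.float64(0.6345288059917493))
lens (array([ 0.75130141, -0.23219215,  0.28688847]), np.float64(0.9192764554475161))
ball (array([ 0.52483403, -0.22836757,  0.14500654]), np.float64(0.230745272781121))
(190, 128) [0.60337011 0.1149493 ]
(378, 132) [0.77194903 0.079804  ]
(200, 42) [0.64354402 0.26456434]
(378, 45) [0.8146992  0.23016551]
(372, 228) [0.77239121 0.07486838]
(95, 212) [0.51494105 0.11616756]
[[-0.928  0.373 -0.   ]
 [ 0.373  0.928 -0.001]
 [ 0.    -0.001 -1.   ]]
d cm [-37.1 -25.6   2.1] rot [ -6.7 -34.6 -21.2]
d cm [-37.1 -25.6   2.1] rot [-47.8   9.3 151.5]
```

```bash
cat >>h.py <<'E'
def delta(Tpos,z,y,s=None):
    s=s or read_state()
    z=np.array(z)/np.linalg.norm(z);y=np.array(y,float);y-=z*(y@z);y/=np.linalg.norm(y);M=np.c_[np.cross(y,z),y,z]
    R0=R.from_rotvec(s["ee_rot"]).as_matrix()
    print("d cm",(R0.T@(np.array(Tpos)-s["tool_pos"])*100).round(2),"rot",np.degrees(R.from_matrix(R0.T@M).as_rotvec()).round(1))
E
python3 - <<'E'
from h import *
k=np.array([.556,.204,.104]);z=np.array([.561,-.119,-.819])
delta(k-z*.13,z,[.21,.978,0])
E
```

```text
d cm [-36.65 -24.1    2.05] rot [ -3.1 -34.9  -9.5]
```

Emit:
send_rows:
  moves:
    - [[1, -6, -4, 0, -0.6, -6, -1.7], [1, -9, -6, 0, -1.2, -12, -3.3], [1, -12, -8, 0, -1.8, -18, -5], [1, -15, -10, 0.5, -2.4, -24, -6.5], [1, -18, -12, 1, -3, -30, -8], [1, -22, -14.5, 1.5, -3.1, -34.9, -9.5], [1, -25, -16.5, 2, -3.1, -34.9, -9.5], [1, -28, -18.5, 2, -3.1, -34.9, -9.5], [1, -31, -20.5, 2, -3.1, -34.9, -9.5], [1, -34, -22.5, 2, -3.1, -34.9, -9.5], [1, -36.6, -24.1, 2, -3.1, -34.9, -9.5], [1, -36.6, -24.1, 2, -3.1, -34.9, -9.5]]

```text
t: 1.1
tool_pos: [0.4847, 0.2157, 0.2113]
ee_rot: [0.272, 2.518, -0.085]
force: [-0.0, 0.7, -0.6]
gripper_width: 0.0854
```

```bash
python3 - <<'E'
from h import *
s=read_state();im=cams.camera("wrist");np.savez("pics/w1.npz",im=im,T=wristT(s));print(s["t"],s["tool_pos"],s["ee_rot"],s["qpos"],np.abs(s["qd"]).max())
cv2.imwrite("pics/w1.png",cv2.resize(im[:,:,::-1],(800,600),interpolation=cv2.INTER_CUBIC))
E
```

```text
1.1 [0.48473518 0.21572607 0.2112929 ] [ 0.27154224  2.51816308 -0.08467016] [ 0.56023424  0.29764441  1.98899426 -0.85484655  0.56026333 -0.1224839 ] 0.10357540186540456
```

View pics/w1.png

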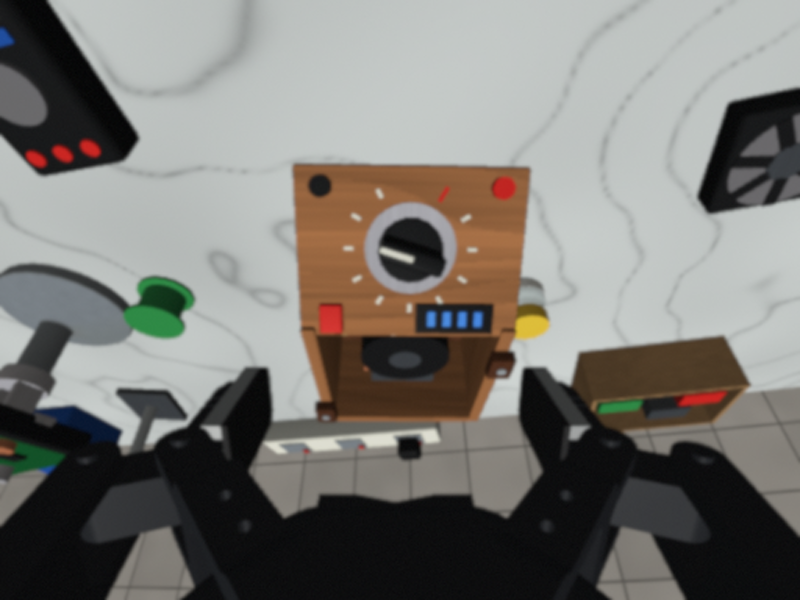

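```bash
python3 - <<'E'
from h import *
d=np.load("pics/w1.npz");T=d["T"];k=1/1.5625
c35,s35=np.cos(np.radians(35)),np.sin(np.radians(35))
def P(p,u,v,n): # u along width(own y), v up the slope from panel centre, n out
    x,y,yaw,h=p;Z=R.from_euler("z",yaw).as_matrix()
    return np.array([x,y,h])+Z@np.array([v*c35-n*s35,u,v*s35+n*c35])
obs=[((-.085,-.065,0),(294,165)),((.085,-.065,0),(529,168)),((.085,.065,0),(516,331)),((-.085,.065,0),(302,328)),((0,0,.008),(411,248))]
f=lambda p:np.concatenate([proj(P(p,*a),"wrist",T)[0]-np.array(b)*k for a,b in obs])
r=least_squares(f,[.55,.2,-.2,.08]);p=r.x;print(p,np.degrees(p[2]),r.fun.round(1))
def inv(px,n):
    q=least_squares(lambda a:proj(P(p,a[0],a[1],n),"wrist",T)[0]-np.array(px)*k,[0,0]).x;return q
for nm,px,n in[("tip",(381,250),.04),("root",(412,261),.04),("barend",(445,258),.04),("barend2",(440,275),.04),("red",(444,195),.001)]: print(nm,inv(px,n)*1000)
a=inv((381,250),.04)-inv((412,261),.04);b=inv((444,195),.001)
# angles as seen from outside: own right from the front = -u ; clock angle clockwise from up
clk=lambda q:np.degrees(np.arctan2(-q[0],q[1]))%360
print("pointer clk",clk(a),"red",clk(b),"knob deg",(clk(a)-clk(b))%360)
S=read_state();nrm=P(p,0,0,1)-P(p,0,0,0);g=P(p,0,0,.03);print("grip",g,"n",nrm)
ua=-a/np.linalg.norm(a);bar=P(p,ua[0],ua[1],0)-P(p,0,0,0);y=np.cross(nrm,bar);print("y",y)
for q in(y,-y): delta(g-nrm*.019+nrm*.06,-nrm,q)
print("scene knob",proj(P(p,0,0,.04),"scene")/k,"side",proj(P(p,0,0,.04),"side")/k)
np.save("knob.npy",np.r_[g,nrm,bar])
E
```

```text
[ 0.5786301   0.20817969 -0.22616177  0.05906974] -12.95811474399728 [ 0.8 -1.9 -0.3 -2.2 -1.9 -0.1  1.3  1.   0.   3.3]
tip [-21.70847791  -8.26823261]
root [-0.74296337 -0.91247871]
barend [21.52097825 -3.17614543]
barend2 [18.60839885  8.67773368]
red [ 23.83308329 -42.50576199]
pointer clk 109.33342886983866 red 209.27945454456113 knob deg 260.0539743252775
grip [0.561861   0.21203823 0.0836443 ] n [-0.55896988  0.12861803  0.81915204]
y [-0.67903684  0.49596135 -0.54123129]
d cm [ 0.98  1.16 10.79] rot [  0.4   0.3 -70.2]
d cm [ 0.98  1.16 10.79] rot [  0.3  -0.4 109.8]
scene knob [[432.21791219 412.52630411]] side [[399.61257911 310.63613615]]
```

```bash
python3 - <<'E'
from h import *
T=np.load("pics/w1.npz")["T"];k=1/1.5625
D=lambda x,y:(230+x/4.706,180+y/4.706)
print("disc",tri([("wrist",np.array((411,248))*k,T),("scene",np.array((430,421))*k,None),("side",D(133,108),None)]))
print("panel top near",tri([("wrist",np.array((302,328))*k,T),("side",D(190,130),None)]))
print("panel top far",tri([("wrist",np.array((516,331))*k,T),("side",D(199,42),None)]))
print("front near",tri([("wrist",np.array((294,165))*k,T),("side",D(80,190),None)]))
A=np.load("pics/scene0.npy")[:,:,::-1][240:310,190:310]; B=np.load("pics/side0.npy")[:,:,::-1][180:235,240:320]
cv2.imwrite("pics/kn.png",np.vstack([cv2.resize(A,(500,292),interpolation=cv2.INTER_CUBIC),cv2.resize(B,(500,292*500//500),interpolation=cv2.INTER_CUBIC)]))
E
```

```text
disc (array([0.56458281, 0.21121232, 0.06971579]), np.float64(0.9248746113167954))
panel top near (array([0.60279881, 0.1158213 , 0.10099354]), np.float64(0.25377251255213196))
panel top far (array([0.64723511, 0.28103173, 0.09805988]), np.float64(0.5697385853425772))
front near (array([0.50448556, 0.13909437, 0.03054534]), np.float64(0.021849658200920885))
```

View pics/kn.png

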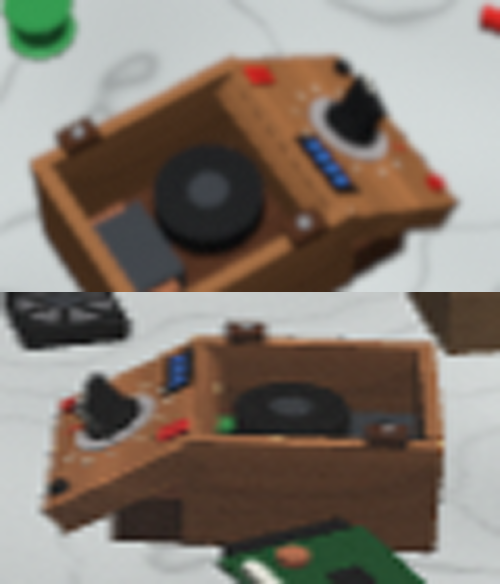

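```bash
python3 - <<'E'
from h import *
yaw=np.radians(-13.3);nrm=R.from_euler("z",yaw).apply([-np.sin(np.radians(35)),0,np.cos(np.radians(35))])
c=np.array([.5745,.2095,.0625]);o=np.load("knob.npy");bar=o[6:];y=-np.cross(nrm,bar)
np.save("knob.npy",np.r_[c,nrm,bar])
T=np.load("pics/w1.npz")["T"];print(proj(c+nrm*.008,"wrist",T)*1.5625, proj(c+nrm*.04,"wrist",T)*1.5625)
delta(c+nrm*.014,-nrm,y)
E
```

```text
[[411.88912322 252.49236489]] [[414.25362405 261.72073586]]
d cm [ 1.13  1.16 15.96] rot [  0.4  -0.6 109.8]
```

Emit:
send_rows:
  moves:
    - [[1, 0.2, 0.2, 1, 0, 0, 7], [1, 0.4, 0.4, 2, 0, 0, 14], [1, 0.6, 0.6, 3, 0, 0, 21], [1, 0.8, 0.8, 4, 0, 0, 28], [1, 1, 1, 5, 0, 0, 35], [1, 1.3, 1.15, 6, 0, 0, 42], [1, 1.3, 1.15, 7, 0.1, -0.2, 49], [1, 1.3, 1.15, 8, 0.2, -0.3, 56], [1, 1.3, 1.15, 8, 0.2, -0.4, 63], [1, 1.3, 1.15, 8, 0.3, -0.4, 70], [1, 1.3, 1.15, 8, 0.3, -0.5, 77], [1, 1.3, 1.15, 8, 0.3, -0.5, 84]]

```text
t: 2.15
tool_pos: [0.5192, 0.2249, 0.138]
ee_rot: [1.941, 1.732, 0.479]
force: [0.1, -0.6, 0.1]
gripper_width: 0.0855
```

Emit:
send_rows:
  moves:
    - [[1, 0, 0, 1, 0, 0, 7], [1, 0, 0, 2, 0, 0, 14], [1, 0, 0, 3, 0, 0, 21], [1, 0, 0, 3, 0, 0, 25.8], [1, 0, 0, 3, 0, 0, 25.8]]

```text
t: 2.57
tool_pos: [0.5369, 0.2218, 0.1151]
ee_rot: [2.335, 1.287, 0.625]
force: [-0.2, 0.6, 0.3]
gripper_width: 0.0855
```

```bash
python3 - <<'E'
from h import *
s=read_state();im=cams.camera("wrist");T=wristT(s);np.savez("pics/w2.npz",im=im,T=T);print(s["t"],s["qpos"])
o=np.load("knob.npy");c,n,b=o[:3],o[3:6],o[6:];delta(c+n*.014,-n,-np.cross(n,b))
print(proj(c+n*.008,"wrist",T)*1.5625,proj([c+n*.04+b*.022,c+n*.04-b*.022],"wrist",T)*1.5625)
cv2.imwrite("pics/w2.png",cv2.resize(im[:,:,::-1],(800,600),interpolation=cv2.INTER_CUBIC))
E
```

```text
2.5667 [ 0.51164983  0.53422801  1.97854079 -1.22311757  0.42172245  2.17019896]
d cm [-0.26  0.31  5.2 ] rot [-0.1 -0.2  0.4]
[[400.05759164 325.41752156]] [[400.95897686 303.23636781]
 [400.42797742 396.59682417]]
```

View pics/w2.png

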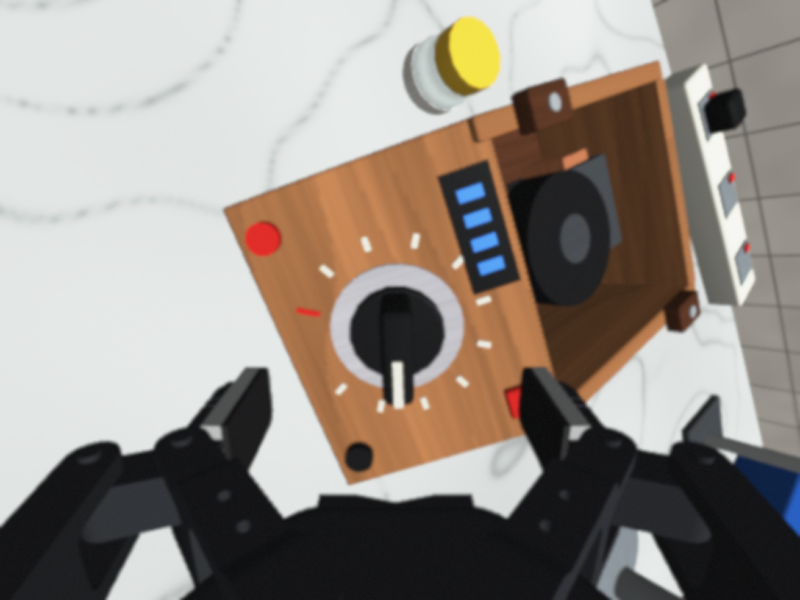

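```bash
cat >fk.py <<'E'
from h import *
Ry=lambda a:R.from_euler("y",a).as_matrix();Rz=lambda a:R.from_euler("z",a).as_matrix()
def fk(q,p):
    h,L1,L2,L3,d,e,g=p  # d lateral before roll, e elbow offset, g lateral after roll
    A=Rz(q[0]);x=np.array([0,0,h])+A@[0,d,0]
    A=A@Ry(q[1]);x=x+A@[0,0,L1]
    A=A@Ry(q[2]);x=x+A@[e,0,L2]
    A=A@Rz(q[3])@Ry(q[4]);x=x+A@[0,g,L3]
    A=A@Rz(q[5]);return x,A
E
python3 - <<'E'
from fk import *
s=read_state()
D=[([1.0934672,.494232077,1.34614948,0,1.30247721,-.0955053625],[.23271588,.57966709,.23066363],[-.596062613,-3.08416354,.00190771]),
([.56023424,.29764441,1.98899426,-.85484655,.56026333,-.1224839],[.48473518,.21572607,.2112929],[.27154224,2.51816308,-.08467016]),
(s["qpos"],s["tool_pos"],s["ee_rot"])]
for q,x,r in D: print((fk(q,[0]*7)[1].T@R.from_rotvec(r).as_matrix()).round(3))
f=lambda p:np.concatenate([fk(q,p)[0]-x for q,x,_ in D]+[[1e-3*p[5],1e-3*p[6]]])
r=least_squares(f,[.3,.5,.4,.2,.1,0,0]);print(r.x,np.abs(r.fun).max())
print(s["qpos"],s["t"])
E
```

```text
[[ 0. -1.  0.]
 [ 1.  0. -0.]
 [ 0.  0.  1.]]
[[ 0. -1.  0.]
 [ 1.  0.  0.]
 [-0.  0.  1.]]
[[ 0. -1.  0.]
 [ 1.  0.  0.]
 [-0.  0.  1.]]
[2.56598058e-01 5.96800312e-01 3.84399406e-01 3.35299309e-01
 5.95996269e-02 1.17898963e-01 2.31340087e-07] 0.0001178989627783939
[ 0.51165314  0.53364359  1.97881625 -1.22309316  0.42173406  2.16417299] 2.6167
```

```bash
cat >>fk.py <<'E'
PK=[.2565980,.5968003,.3843994,.3352993,.0595996,.1178990,0]
FL=np.array([[0,-1,0],[1,0,0],[0,0,1.]])
LO=np.array([-2.85,-.8,.25,-1.12,.16,-3.0]);HI=np.array([2.85,2.1,2.6,4.3,2.75,3.0])
def ik(pos,z,y,q0,wy=1.,wz=1.):
    "y: jaw axis target (spin), wy, wz weights"
    z=np.array(z)/np.linalg.norm(z)
    def f(q):
        x,A=fk(q,PK);A=A@FL
        yy=np.array(y)-z*(np.dot(y,z));yy/=np.linalg.norm(yy)
        return np.r_[(x-pos)*100,wz*(A[:,2]-z),wy*(A[:,1]-yy)]
    r=least_squares(f,np.clip(q0,LO+.01,HI-.01),bounds=(LO,HI));q=r.x;x,A=fk(q,PK);return q,x,A@FL
E
python3 - <<'E'
from fk import *
s=read_state();o=np.load("knob.npy");c,n,b=o[:3],o[3:6],o[6:];y=-np.cross(n,b);ty=R.from_rotvec(s["ee_rot"]).as_matrix()[:,1]
c=c-ty*.0013
for h in(.014,.07):
  q,x,A=ik(c+n*h,-n,y,s["qpos"],.3,.3)
  print(h,q.round(3),np.linalg.norm(x-c-n*h),"tilt deg",np.degrees(np.arccos(-A[:,2]@n)),"bar off",np.degrees(np.arcsin(A[:,1]@b)))
  delta(x,A[:,2],A[:,1])
E
```

```text
0.014 [ 0.467  0.627  1.902 -1.12   0.427  2.046] 1.2947528107334213e-06 tilt deg 3.9888704740845045 bar off -0.1327612607434346
d cm [-0.26  0.18  5.2 ] rot [ 2.  -3.5  0.4]
0.07 [ 0.512  0.523  1.963 -1.12   0.447  2.067] 4.4706218994769374e-07 tilt deg 1.3329018007548592 bar off -0.016358997127763727
d cm [-0.24  0.17 -0.4 ] rot [ 0.6 -1.3  0.4]
```

```bash
python3 - <<'E'
from fk import *
s=read_state();R0=R.from_rotvec(s["ee_rot"]).as_matrix();LO[3]=-1.3
for rv in([1,-2.,.4],[1.2,-2.4,.4],[1.5,-3,.4]):
  M=R0@R.from_rotvec(np.radians(rv)).as_matrix();x=s["tool_pos"]+R0@[-.0026,.0018,.052]
  q,_,A=ik(x,M[:,2],M[:,1],s["qpos"]);n=np.load("knob.npy")[3:6];print(rv,q.round(3),np.degrees(np.arccos(-A[:,2]@n)))
E
```

```text
[1, -2.0, 0.4] [ 0.466  0.629  1.929 -1.255  0.401  2.18 ] 2.132033892599646
[1.2, -2.4, 0.4] [ 0.467  0.629  1.922 -1.222  0.408  2.148] 2.577536974100057
[1.5, -3, 0.4] [ 0.468  0.628  1.913 -1.175  0.418  2.102] 3.2466726557665218
```

Emit:
send_rows:
  moves:
    - [[1, -0.1, 0.1, 0, 1, -2, 0.4], [1, -0.26, 0.18, 1, 1.7, -3.2, 0.4], [1, -0.26, 0.18, 2, 1.7, -3.2, 0.4], [1, -0.26, 0.18, 3, 1.7, -3.2, 0.4], [1, -0.26, 0.18, 4, 1.7, -3.2, 0.4], [1, -0.26, 0.18, 4.6, 1.7, -3.2, 0.4], [1, -0.26, 0.18, 5.2, 1.7, -3.2, 0.4], [1, -0.26, 0.18, 5.2, 1.7, -3.2, 0.4]]

```text
t: 3.28
tool_pos: [0.5663, 0.2114, 0.0729]
ee_rot: [2.36, 1.278, 0.541]
force: [-0.6, 0.1, -0.2]
gripper_width: 0.0855
```

Emit:
send_rows:
  moves:
    - [[-0.3, 0, 0, 0, 0, 0, 0], [-0.6, 0, 0, 0, 0, 0, 0], [-1, 0, 0, 0, 0, 0, 0], [-1, 0, 0, 0, 0, 0, 0], [-1, 0, 0, 0, 0, 0, 0], [-1, 0, 0, 0, 0, 0, 0], [-1, 0, 0, 0, 0, 0, 0], [-1, 0, 0, 0, 0, 0, 0]]
  grip_force: 25

```text
t: 3.95
tool_pos: [0.5647, 0.2128, 0.0737]
ee_rot: [2.362, 1.28, 0.544]
force: [-21.4, 15.8, 12.9]
gripper_width: 0.0137
```

```bash
python3 -c "
from cell import read_state
s=read_state();print(s)"
```

```text
{'t': 3.95, 'qpos': array([ 0.46811499,  0.62574149,  1.91081927, -1.15273283,  0.41842186,
        2.08092172]), 'qd': array([ 8.98504640e-04, -2.21304695e-04, -2.11313739e-04, -9.54564740e-05,
        2.09932598e-03,  7.92711513e-04]), 'joint_efforts': array([-13.2856214 , -72.5722003 , -21.22175574,  -3.08326252,
         4.34910938,  -0.15755212]), 'tool_pos': array([0.56472465, 0.21279329, 0.07365229]), 'ee_rot': array([2.36237868, 1.27973364, 0.54359565]), 'force': array([-21.44585495,  15.75314956,  12.86038085]), 'wrist_torque': array([1.62741106, 1.54431275, 0.54583208]), 'gripper_width': 0.013678019689842762}
```

Emit:
send_rows:
  moves:
    - [[-1, 0, -0.08, -0.15, 0, 0, 0], [-1, 0, -0.15, -0.3, 0, 0, 0], [-1, 0, -0.15, -0.3, 0, 0, 0], [-1, 0, -0.15, -0.3, 0, 0, 0]]

```text
t: 4.28
tool_pos: [0.5636, 0.213, 0.0747]
ee_rot: [2.362, 1.277, 0.542]
force: [5.3, 2.7, -15.4]
gripper_width: 0.0137
```

```bash
python3 - <<'E'
from h import *
s=read_state();M=R.from_rotvec(s["ee_rot"]).as_matrix();print("F tool",M.T@s["force"],"M",M.T@s["wrist_torque"],s["qpos"].round(3))
E
```

```text
F tool [ 2.74513203 -5.59701051 15.25528636] M [0.66958283 0.42552455 0.05115088] [ 0.471  0.624  1.911 -1.148  0.423  2.08 ]
```

Emit:
send_rows:
  moves:
    - [[-1, 0, -0.05, 0.1, 0, 0, -6], [-1, 0, -0.05, 0.1, 0, 0, -12], [-1, 0, -0.05, 0.1, 0, 0, -18], [-1, 0, -0.05, 0.1, 0, 0, -24], [-1, 0, -0.05, 0.1, 0, 0, -30], [-1, 0, -0.05, 0.1, 0, 0, -30]]

```text
t: 4.78
tool_pos: [0.5624, 0.2133, 0.0737]
ee_rot: [1.9, 1.811, 0.367]
force: [-12.6, 9.2, -2.4]
gripper_width: 0.0134
```

```bash
python3 - <<'E'
from h import *
s=read_state();M=R.from_rotvec(s["ee_rot"]).as_matrix();print("F tool",M.T@s["force"],"M",M.T@s["wrist_torque"],s["qpos"].round(3))
E
```

```text
F tool [  8.30149816 -12.06293077  -5.81163117] M [1.09634822 1.00508444 0.08579065] [ 0.472  0.625  1.913 -1.153  0.421  1.554]
```

Emit:
send_rows:
  moves:
    - [[-1, 0.07, -0.1, 0, 0, 0, -7], [-1, 0.07, -0.1, 0, 0, 0, -14], [-1, 0.07, -0.1, 0, 0, 0, -21], [-1, 0.07, -0.1, 0, 0, 0, -28], [-1, 0.07, -0.1, 0, 0, 0, -35], [-1, 0.07, -0.1, 0, 0, 0, -42], [-1, 0.07, -0.1, 0, 0, 0, -49], [-1, 0.07, -0.1, 0, 0, 0, -56], [-1, 0.07, -0.1, 0, 0, 0, -63], [-1, 0.07, -0.1, 0, 0, 0, -70], [-1, 0.07, -0.1, 0, 0, 0, -77], [-1, 0.07, -0.1, 0, 0, 0, -84]]

```text
t: 5.78
tool_pos: [0.5594, 0.2106, 0.0719]
ee_rot: [0.202, 2.583, -0.177]
force: [-17.1, -13.1, -2.4]
gripper_width: 0.0137
```

```bash
python3 - <<'E'
from h import *
s=read_state();M=R.from_rotvec(s["ee_rot"]).as_matrix();print("F tool",M.T@s["force"],"M",M.T@s["wrist_torque"],s["qpos"].round(3))
E
```

```text
F tool [ 14.30567174 -15.68408387  -4.45230895] M [1.96874059 2.17332174 0.10614368] [ 0.473  0.626  1.918 -1.156  0.426  0.095]
```

Emit:
send_rows:
  moves:
    - [[-1, 0.1, -0.1, 0, 0, 0, -7], [-1, 0.1, -0.1, 0, 0, 0, -14], [-1, 0.1, -0.1, 0, 0, 0, -21], [-1, 0.1, -0.1, 0, 0, 0, -28], [-1, 0.1, -0.1, 0, 0, 0, -35], [-1, 0.1, -0.1, 0, 0, 0, -42], [-1, 0.1, -0.1, 0, 0, 0, -49], [-1, 0.1, -0.1, 0, 0, 0, -56], [-1, 0.1, -0.1, 0, 0, 0, -63], [-1, 0.1, -0.1, 0, 0, 0, -70], [-1, 0.1, -0.1, 0, 0, 0, -77], [-1, 0.1, -0.1, 0, 0, 0, -84]]

```text
t: 6.78
tool_pos: [0.5611, 0.2079, 0.0736]
ee_rot: [-1.672, 2.182, -0.662]
force: [1.6, -33.2, 15.0]
gripper_width: 0.0139
```

```bash
python3 - <<'E'
from h import *
s=read_state();M=R.from_rotvec(s["ee_rot"]).as_matrix();print("F tool",M.T@s["force"],"M",M.T@s["wrist_torque"],s["qpos"].round(3))
E
```

```text
F tool [ 31.98542971 -16.32424626  -6.16806467] M [3.18289616 5.40680163 0.1281482 ] [ 0.47   0.625  1.919 -1.165  0.429 -1.363]
```

Emit:
send_rows:
  moves:
    - [[-1, 0.1, -0.06, 0, 0, 0, 0], [-1, 0.2, -0.12, 0, 0, 0, 0], [-1, 0.25, -0.12, 0, 0, 0, -7], [-1, 0.25, -0.12, 0, 0, 0, -14], [-1, 0.25, -0.1, 0, 0, 0, -21], [-1, 0.25, -0.1, 0, 0, 0, -28], [-1, 0.25, -0.1, 0, 0, 0, -28]]

```text
t: 7.37
tool_pos: [0.5622, 0.208, 0.0744]
ee_rot: [-2.227, 1.765, -0.775]
force: [0.9, -14.7, 6.1]
gripper_width: 0.014
```

```bash
python3 - <<'E'
from h import *
s=read_state();M=R.from_rotvec(s["ee_rot"]).as_matrix();print("F tool",M.T@s["force"],"M",M.T@s["wrist_torque"],s["qpos"].round(3))
E
```

```text
F tool [15.80570223  0.35099957 -2.25846959] M [0.75626035 2.60710427 0.02498114] [ 0.466  0.623  1.92  -1.169  0.422 -1.856]
```

Emit:
send_rows:
  moves:
    - [[-1, 0.1, 0, 0, 0, 0, -5], [-1, 0.1, 0, 0, 0, 0, -10], [-1, 0.1, 0, 0, 0, 0, -15], [-1, 0.1, 0, 0, 0, 0, -20], [-1, 0.1, 0, 0, 0, 0, -25], [-1, 0.1, 0, 0, 0, 0, -30], [-1, 0.1, 0, 0, 0, 0, -33], [-1, 0.1, 0, 0, 0, 0, -36], [-1, 0.1, 0, 0, 0, 0, -36]]

```text
t: 8.12
tool_pos: [0.563, 0.2087, 0.0749]
ee_rot: [-2.798, 1.049, -0.869]
force: [3.0, -4.8, 3.6]
gripper_width: 0.0138
```

```bash
python3 - <<'E'
from h import *
s=read_state();M=R.from_rotvec(s["ee_rot"]).as_matrix();print("F tool",M.T@s["force"],"M",M.T@s["wrist_torque"],s["qpos"].round(3))
b=np.load("knob.npy")[6:];print(np.degrees(np.arccos(M[:,0]@b)))
E
```

```text
F tool [ 6.57058459  1.18933593 -0.73494668] M [0.56423584 1.42072522 1.12886041] [ 0.465  0.622  1.919 -1.169  0.418 -2.479]
98.09002623138974
```

Emit:
send_rows:
  moves:
    - [[-1, 0, 0, 0, 0, 0, -1.5], [-1, 0, 0, 0, 0, 0, 0], [0, 0, 0, 0, 0, 0, 0], [1, 0, 0, 0, 0, 0, 0], [1, 0, 0, 0, 0, 0, 0], [1, 0, 0, 0, 0, 0, 0], [1, 0, 0, 0, 0, 0, 0], [1, 0, 0, -3, 0, 0, 0], [1, 0, 0, -6, 0, 0, 0], [1, 0, 0, -9, 0, 0, 7], [1, 0, 0, -12, 0, 0, 14], [1, 0, 0, -12, 0, 0, 14]]

```text
t: 9.12
tool_pos: [0.4999, 0.2295, 0.1792]
ee_rot: [-2.583, 1.363, -0.836]
force: [1.8, 1.3, 1.7]
gripper_width: 0.0852
```

```bash
python3 - <<'E'
from h import *
s=read_state();im=cams.camera("wrist");T=wristT(s);np.savez("pics/w3.npz",im=im,T=T);print(s["t"],s["qpos"],s["force"])
o=np.load("knob.npy");u=(proj(o[:3]+o[3:6]*.02,"wrist",T)[0]).astype(int);print(u)
y0,x0=max(u[1]-75,0),max(u[0]-100,0);print(x0,y0)
cv2.imwrite("pics/w3.png",cv2.resize(im[y0:y0+150,x0:x0+200,::-1],(800,600),interpolation=cv2.INTER_CUBIC))
E
```

```text
9.1167 [ 0.57353677  0.387864    1.92714195 -0.81690861  0.59995534 -2.5310944 ] [1.75685622 1.29562536 1.67872386]
[250 183]
150 108
```

View pics/w3.png

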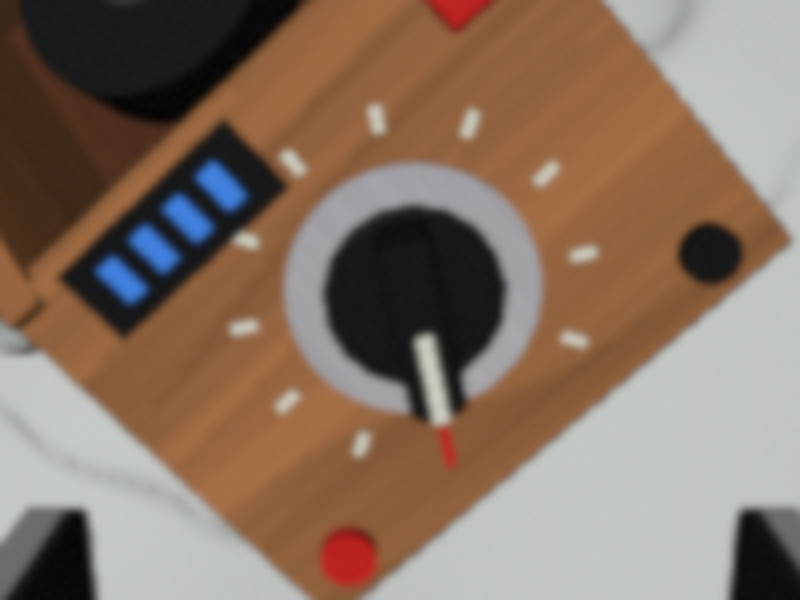

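```bash
python3 - <<'E'
from fk import *
s=read_state()
b=np.array([.525,-.228,.145])
for y in([-.27,.963,0],[.27,-.963,0]):
  y=np.array(y);q0=np.array([-.1,.5,1.5,0,.9,-1.5*np.sign(y[1])])
  for pos,z in(([.46,-.20,.30],[.45,0,-.89]),(b-[0,0,.019],[0,0,-1]),([.55,-.174,.201],[0,0,-1])):
    q,x,A=ik(np.array(pos),z,y,q0);print(y,pos,q.round(2),np.linalg.norm(x-pos)); 
    if pos[2]==.30: delta(pos,z,y)
    q0=q
E
```

```text
[-0.27   0.963  0.   ] [0.46, -0.2, 0.3] [-0.74  0.08  1.87  0.41  0.87 -2.77] 3.9350319887992495e-16
d cm [37.05 24.6  -5.6 ] rot [ -8.6  -8.4 112.6]
[-0.27   0.963  0.   ] [ 0.525 -0.228  0.126] [-0.51  0.54  1.6   0.    1.   -2.36] 7.850462293418876e-17
[-0.27   0.963  0.   ] [0.55, -0.174, 0.201] [-0.41  0.46  1.51  0.    1.18 -2.25] 7.095219270736475e-13
[ 0.27  -0.963  0.   ] [0.46, -0.2, 0.3] [-0.74  0.08  1.87  0.41  0.87  0.37] 5.502328482176191e-16
d cm [37.05 24.6  -5.6 ] rot [  7.5  -7.7 -66.9]
[ 0.27  -0.963  0.   ] [ 0.525 -0.228  0.126] [-0.51  0.54  1.6   0.    1.    0.78] 3.2487068343022356e-16
[ 0.27  -0.963  0.   ] [0.55, -0.174, 0.201] [-0.41  0.46  1.51  0.    1.18  0.89] 7.230156543957878e-13
```

Emit:
send_rows:
  moves:
    - [[1, 2.3, 1.5, -1.2, -0.5, -0.5, 7], [1, 4.6, 3.1, -2.4, -1.1, -1.0, 14], [1, 6.9, 4.6, -3.5, -1.6, -1.6, 21], [1, 9.2, 6.1, -4.5, -2.1, -2.1, 28], [1, 11.5, 7.6, -5, -2.7, -2.6, 35], [1, 13.8, 9.2, -5.6, -3.2, -3.1, 42], [1, 16.1, 10.7, -5.6, -3.7, -3.7, 49], [1, 18.4, 12.2, -5.6, -4.3, -4.2, 56], [1, 20.7, 13.8, -5.6, -4.8, -4.7, 63], [1, 23, 15.3, -5.6, -5.3, -5.2, 70], [1, 25.3, 16.8, -5.6, -5.9, -5.7, 77], [1, 27.6, 18.4, -5.6, -6.4, -6.3, 84]]

```text
t: 10.17
tool_pos: [0.4628, -0.0913, 0.279]
ee_rot: [-0.97, 2.548, -0.293]
force: [1.1, 0.6, -0.1]
gripper_width: 0.0853
```

```bash
python3 - <<'E'
from h import *
s=read_state();print(s["t"],s["tool_pos"],s["qpos"].round(2));delta([.46,-.2,.3],[.45,0,-.89],[-.27,.963,0])
E
```

```text
10.1667 [ 0.46284913 -0.09129914  0.27904038] [-0.41  0.04  1.98  0.2   0.7  -2.83]
d cm [ 6.9  -8.54 -1.43] rot [-2.2 -2.4 28.3]
```

Emit:
send_rows:
  moves:
    - [[1, 1.7, -2.1, -0.4, -0.5, -0.6, 7], [1, 3.4, -4.2, -0.7, -1.1, -1.2, 14], [1, 5.1, -6.3, -1.1, -1.6, -1.8, 21], [1, 6.9, -8.5, -1.4, -2.2, -2.4, 28.3], [1, 6.9, -8.5, -1.4, -2.2, -2.4, 28.3], [1, 6.9, -8.5, -1.4, -2.2, -2.4, 28.3]]

```text
t: 10.67
tool_pos: [0.46, -0.2001, 0.2991]
ee_rot: [-0.331, 2.657, -0.081]
force: [0.0, 0.0, 0.4]
gripper_width: 0.0856
```

```bash
python3 - <<'E'
from h import *
s=read_state();im=cams.camera("wrist");T=wristT(s);np.savez("pics/w4.npz",im=im,T=T);print(s["t"],s["tool_pos"],s["qpos"].round(2))
C=np.array([.6345,-.197,.145])
print(proj([C-[0,0,.14],[.525,-.228,.145],[.753,-.2315,.289]],"wrist",T)*1.5625)
cv2.imwrite("pics/w4.png",cv2.resize(im[:,:,::-1],(800,600),interpolation=cv2.INTER_CUBIC))
E
```

```text
10.6667 [ 0.46002932 -0.20013208  0.29913807] [-0.74  0.08  1.87  0.4   0.87 -2.77]
[[392.76394305 253.88596587]
 [362.13720035 244.61681415]
 [286.94823987 546.89344435]]
```

View pics/w4.png

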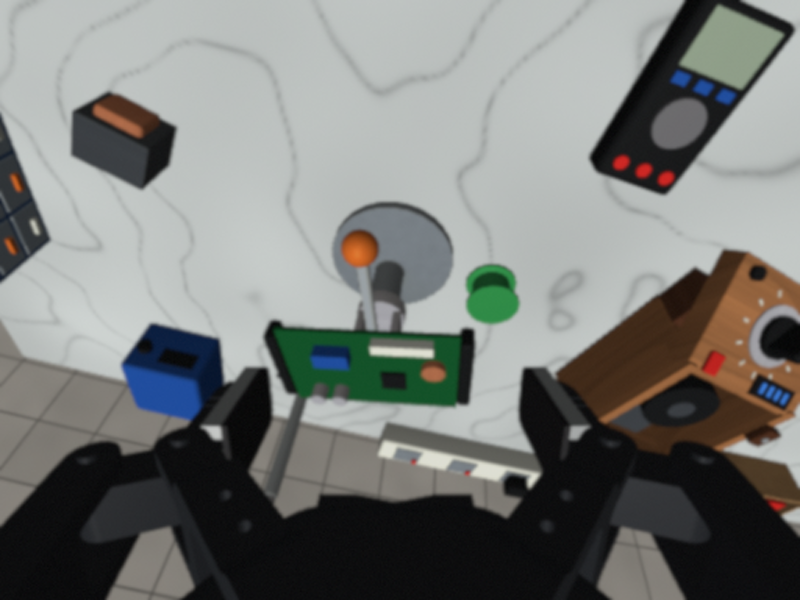

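```bash
python3 - <<'E'
from h import *
T=np.load("pics/w4.npz")["T"];k=1/1.5625
S=lambda x,y:(90+x/3.636,155+y/3.636); D=lambda x,y:(230+x/4.706,180+y/4.706)
print("ball",tri([("wrist",np.array((360,248))*k,T),("scene",S(371,89),None),("side",D(180,337),None)]))
print("foot",tri([("wrist",np.array((392,253))*k,T),("scene",S(325,258),None),("side",D(303,432),None)]))
C=np.array([.6345,-.197,.145])
def ln(p,r):return C+r*np.array([np.sin(p[1])*np.cos(p[0]),np.sin(p[1])*np.sin(p[0]),np.cos(p[1])])
def f(p):return np.concatenate([proj(ln(p,.188),"scene")[0]-S(155,107),proj(ln(p,.188),"side")[0]-D(487,157),proj(ln(p,p[2]),"scene")[0]-S(117,100),proj(ln(p,p[2]),"side")[0]-D(537,127)])
r=least_squares(f,[-.28,.7,.25]);print(np.degrees(r.x[:2]),r.x[2],r.fun.round(1),ln(r.x,.188))
az,t=r.x[:2];b=C+.115*np.array([-np.cos(t)*np.cos(az),-np.cos(t)*np.sin(az),np.sin(t)]);print("ball target",b)
# board normal az from image: pcb near edge corners native, z=.169
for z in(.169,):
  a=[onz("wrist",np.array(p)*k,z,T) for p in((278,329),(466,334),(285,397),(462,405))];print(np.array(a));
  d=a[1]-a[0];print("head az",np.degrees(np.arctan2(-d[0],d[1])),np.linalg.norm(d)); d=a[3]-a[2];print(np.degrees(np.arctan2(-d[0],d[1])))
E
```

```text
ball (array([ 0.52641127, -0.2288154 ,  0.14716989]), np.float64(0.6983248004297025))
foot (array([ 0.63414341, -0.19794937,  0.00464555]), np.float64(0.7790466798985562))
[-15.72727239  41.44669043] 0.22905481475518005 [-1.2  1.2 -0.1 -0.  -1.  -0.5 -1.9 -0.6] [ 0.75428277 -0.23073095  0.28591952]
ball target [ 0.55152634 -0.17363454  0.22112113]
[[ 0.61312054 -0.28056644]
 [ 0.56657845 -0.13375543]
 [ 0.71480299 -0.27046269]
 [ 0.66063612 -0.10475908]]
head az 17.589679575411683 0.15401181096135605
18.102055916130613
```

```bash
python3 - <<'E'
from h import *
b=np.array([.526,-.2285,.146])
for h in(.09,-.019): delta(b+[0,0,h],[0,0,-1],[-.284,.959,0])
E
```

```text
d cm [-2.24 -3.65  8.6 ] rot [-7.1 25.8 -2.1]
d cm [ 2.52 -2.43 18.33] rot [-7.1 25.8 -2.1]
```

Emit:
send_rows:
  moves:
    - [[1, -0.6, -1, 2.2, -1.8, 6.4, -0.5], [1, -1.1, -1.8, 4.3, -3.5, 12.9, -1], [1, -1.7, -2.7, 6.5, -5.3, 19.4, -1.5], [1, -2.24, -3.65, 8.6, -7.1, 25.8, -2.1], [1, -2.24, -3.65, 8.6, -7.1, 25.8, -2.1], [1, -1.1, -3.35, 11, -7.1, 25.8, -2.1], [1, 0.1, -3.05, 13.4, -7.1, 25.8, -2.1], [1, 1.3, -2.75, 15.8, -7.1, 25.8, -2.1], [1, 2, -2.6, 17.2, -7.1, 25.8, -2.1], [1, 2.5, -2.4, 18.3, -7.1, 25.8, -2.1], [1, 2.5, -2.4, 18.3, -7.1, 25.8, -2.1]]

```text
t: 11.63
tool_pos: [0.5254, -0.2252, 0.1256]
ee_rot: [0.456, -3.106, -0.003]
force: [-0.3, -0.5, -0.7]
gripper_width: 0.0854
```

Emit:
send_rows:
  moves:
    - [[0, 0, 0, 0, 0, 0, 0], [-0.5, 0, 0, 0, 0, 0, 0], [-1, 0, 0, 0, 0, 0, 0], [-1, 0, 0, 0, 0, 0, 0], [-1, 0, 0, 0, 0, 0, 0], [-1, 0, 0, 0, 0, 0, 0], [-1, 0, 0, 0, 0, 0, 0]]
  grip_force: 25

```text
t: 12.22
tool_pos: [0.5272, -0.2274, 0.1289]
ee_rot: [-0.45, 3.107, -0.001]
force: [0.4, 0.6, 1.8]
gripper_width: 0.0261
```

```bash
python3 - <<'E'
from h import *
s=read_state();M=R.from_rotvec(s["ee_rot"]).as_matrix();print(s["qpos"].round(3),s["tool_pos"],"F tool",M.T@s["force"],"M",M.T@s["wrist_torque"],s["gripper_width"]);print(M.round(3))
E
```

```text
[-5.120e-01  5.410e-01  1.590e+00  1.000e-03  1.008e+00 -2.371e+00] [ 0.52718454 -0.22740421  0.12892869] F tool [-0.59988509  0.44557148 -1.83949948] M [ 0.06439672 -0.21577362  0.03218762] 0.026120762330962843
[[-0.959 -0.284  0.003]
 [-0.284  0.959 -0.001]
 [-0.002 -0.001 -1.   ]]
```

Emit:
send_rows:
  moves:
    - [[0, 0, 0, 0, 0, 0, 0], [0, 0, 0, 0, 0, 0, 0], [0, 0, 0, 0.3, 0, 0, 0], [0, 0, 0, 0.5, 0, 0, 0], [-1, 0, 0, 0.5, 0, 0, 0], [-1, 0, 0, 0.5, 0, 0, 0], [-1, 0, 0, 0.5, 0, 0, 0], [-1, 0, 0, 0.5, 0, 0, 0], [-1, 0, 0, 0.5, 0, 0, 0]]
  grip_force: 30

```text
t: 12.97
tool_pos: [0.5267, -0.2271, 0.1234]
ee_rot: [-0.45, 3.108, -0.0]
force: [-2.9, 1.0, -2.9]
gripper_width: 0.0263
```

```bash
python3 - <<'E'
from h import *
s=read_state();M=R.from_rotvec(s["ee_rot"]).as_matrix();print(s["tool_pos"],"F tool",M.T@s["force"],"M",M.T@s["wrist_torque"],s["gripper_width"])
E
```

```text
[ 0.52666589 -0.22711591  0.12341114] F tool [2.49281615 1.73571795 2.86256184] M [-0.13260476  0.21846113  0.03260811] 0.02632046909376637
```

```bash
cat >arc.py <<'E'
from h import *
def arc(p0,p1,n,C=np.array([.6343,-.1975,.145])):
    s=read_state();M=R.from_rotvec(s["ee_rot"]).as_matrix()
    B=lambda f,t:.115*np.array([-np.cos(t)*np.cos(f),-np.cos(t)*np.sin(f),np.sin(t)])
    p0,p1=np.radians(p0),np.radians(p1)
    for i in range(1,n+1):
        p=p0+(p1-p0)*i/n;d=M.T@(B(*p)-B(*p0))*100
        rv=np.degrees(M.T@[0,0,p[0]-p0[0]]);print("[-1,"+",".join(f"{v:.2f}" for v in d)+","+",".join(f"{v:.1f}" for v in rv)+"],")
E
python3 -c "
from arc import *
arc([15.8,.8],[-15.7,41.4],12)"
```

```text
[-1,-0.05,0.52,-0.68,0.0,0.0,2.6],
[-1,-0.16,1.04,-1.35,0.0,0.0,5.2],
[-1,-0.34,1.54,-2.02,0.0,0.0,7.9],
[-1,-0.57,2.02,-2.69,0.0,0.0,10.5],
[-1,-0.86,2.48,-3.34,0.0,0.0,13.1],
[-1,-1.21,2.90,-3.98,0.0,0.0,15.7],
[-1,-1.61,3.28,-4.60,0.0,0.0,18.4],
[-1,-2.06,3.62,-5.21,0.0,0.0,21.0],
[-1,-2.55,3.91,-5.80,0.0,0.0,23.6],
[-1,-3.07,4.15,-6.37,0.0,0.0,26.2],
[-1,-3.63,4.33,-6.92,0.0,0.0,28.9],
[-1,-4.21,4.46,-7.44,0.0,0.0,31.5],
```

Emit:
send_rows:
  moves:
    - [[-1, -0.02, 0.26, -0.34, 0, 0, 1.3], [-1, -0.05, 0.52, -0.68, 0, 0, 2.6], [-1, -0.1, 0.78, -1.02, 0, 0, 3.9], [-1, -0.16, 1.04, -1.35, 0, 0, 5.2], [-1, -0.34, 1.54, -2.02, 0, 0, 7.9], [-1, -0.57, 2.02, -2.69, 0, 0, 10.5], [-1, -0.86, 2.48, -3.34, 0, 0, 13.1], [-1, -1.21, 2.9, -3.98, 0, 0, 15.7], [-1, -1.21, 2.9, -3.98, 0, 0, 15.7]]

```text
t: 13.72
tool_pos: [0.5306, -0.1955, 0.1643]
ee_rot: [-0.019, 3.139, -0.001]
force: [-2.6, 1.1, 2.1]
gripper_width: 0.0264
```

```bash
python3 - <<'E'
from arc import *
s=read_state();M=R.from_rotvec(s["ee_rot"]).as_matrix();print(s["tool_pos"],"F tool",M.T@s["force"],"M",M.T@s["wrist_torque"],s["gripper_width"])
arc([.05,21.1],[-15.7,41.4],6)
im=cams.camera("side");np.save("pics/side1.npy",im)
E
```

```text
[ 0.5305538  -0.19552912  0.16432873] F tool [ 2.59299203  1.14863419 -2.14104424] M [-0.16004112  0.49344091  0.13932191] 0.026367393146668253
[-1,-0.28,0.48,-0.63,0.0,0.0,2.6],
[-1,-0.62,0.92,-1.23,0.0,0.0,5.2],
[-1,-1.01,1.33,-1.82,0.0,0.0,7.9],
[-1,-1.45,1.71,-2.39,0.0,0.0,10.5],
[-1,-1.94,2.03,-2.94,0.0,0.0,13.1],
[-1,-2.46,2.31,-3.46,0.0,0.0,15.7],
```

Emit:
send_rows:
  moves:
    - [[-1, -0.14, 0.24, -0.32, 0, 0, 1.3], [-1, -0.28, 0.48, -0.63, 0, 0, 2.6], [-1, -0.62, 0.92, -1.23, 0, 0, 5.2], [-1, -1.01, 1.33, -1.82, 0, 0, 7.9], [-1, -1.45, 1.71, -2.39, 0, 0, 10.5], [-1, -1.94, 2.03, -2.94, 0, 0, 13.1], [-1, -2.46, 2.31, -3.46, 0, 0, 15.7], [-1, -2.46, 2.31, -3.46, 0, 0, 15.7], [-1, -2.46, 2.31, -3.46, 0, 0, 15.7], [-1, -2.46, 2.31, -3.46, 0, 0, 15.7]]

```text
t: 14.6
tool_pos: [0.5543, -0.1726, 0.1977]
ee_rot: [0.404, 3.114, 0.001]
force: [-0.1, 2.1, 1.4]
gripper_width: 0.026
```

```bash
python3 - <<'E'
from h import *
s=read_state();M=R.from_rotvec(s["ee_rot"]).as_matrix();print(s["tool_pos"],"F tool",M.T@s["force"],"M",M.T@s["wrist_torque"],s["gripper_width"])
A=cams.camera("scene");B=cams.camera("side");np.savez("pics/f1.npz",A=A,B=B)
a=cv2.resize(A[165:255,100:220,::-1],(800,600)[:1]+(600,),interpolation=cv2.INTER_CUBIC)
b=B[180:300,240:400,::-1]
cv2.imwrite("pics/f1.png",np.vstack([cv2.resize(A[170:240,100:220,::-1],(514,300),interpolation=cv2.INTER_CUBIC),cv2.resize(B[195:285,246:400,::-1],(514,300),interpolation=cv2.INTER_CUBIC)]))
E
```

```text
[ 0.55425993 -0.17264846  0.19766049] F tool [ 0.60294808  2.05427801 -1.363186  ] M [-0.18343706  0.24111697  0.09626546] 0.025969279232576237
```

View pics/f1.png

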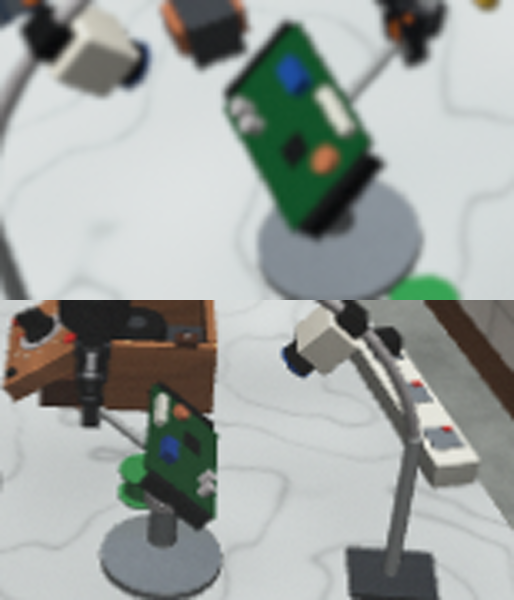

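```bash
python3 - <<'E'
from h import *
S=lambda x,y:np.array((100+x/4.283,170+y/4.286)); D=lambda x,y:np.array((246+x/3.338,195+(y-300)/3.333))
cor=[((-.05,-.076),S(292,22),D(145,473)),((.05,-.076),S(226,108),D(208,522)),((-.05,.076),S(378,153),D(158,387)),((.05,.076),S(300,233),D(216,440))]
def head(p):
    return R.from_euler("z",p[0]).as_matrix()@R.from_euler("y",p[1]).as_matrix()
def f(p,full=True):
    H=head(p);C=p[2:5];e=[(C-[.6343,-.1975,.145])*300]
    for (x,y),a,b in cor:
        P=C+H@[x,y,.024]
        e+= [proj(P,"scene")[0]-a,proj(P,"side")[0]-b]
    return np.concatenate(e)
r=least_squares(f,[-.27,.72,.634,-.1975,.145],loss="soft_l1");print("board az,tilt",np.degrees(r.x[:2]),r.x[2:],r.fun.shape,f(r.x)[3:].reshape(-1,2).round(1).tolist())
C=r.x[2:]
L,e=tri([("scene",S(143,64),None),("side",D(291,359),None)]);print("lens",L,e)
for c in(C,np.array([.6343,-.1975,.145])):
    d=L-c;print("lens az,tilt",np.degrees(np.arctan2(d[1],d[0])),np.degrees(np.arctan2(np.hypot(d[0],d[1]),d[2])),np.linalg.norm(d))
E
```

```text
board az,tilt [-17.22881492  43.38651244] [ 0.63364974 -0.19766851  0.14029659] (19,) [[0.7, -0.1], [-0.2, -1.5], [-0.1, 0.8], [0.5, 0.7], [-2.2, -2.2], [-1.4, -0.5], [-1.5, 0.7], [-0.8, -0.3]]
lens [ 0.75106898 -0.22783134  0.287635  ] 0.8370322766386948
lens az,tilt -14.406726805469653 39.447882582562286 0.1908027266772601
lens az,tilt -14.561072707172501 40.225326928782394 0.1868146879999401
```

Emit:
send_rows:
  moves:
    - [[0, 0, 0, 0, 0, 0, 0], [1, 0, 0, 0, 0, 0, 0], [1, 0, 0, 0, 0, 0, 0], [1, 0, 0, 0, 0, 0, 0], [1, 0, 0, -2, 0, 0, 0], [1, 0, 0, -5, 0, 0, 0], [1, 0, 0, -8, 0, 0, 0], [1, 0, 0, -11, 0, 0, 0], [1, 0, 0, -13, 0, 0, 0], [1, 0, 0, -15, 0, 0, 0], [1, 0, 0, -15, 0, 0, 0]]

```text
t: 15.62
tool_pos: [0.5554, -0.1731, 0.3521]
ee_rot: [0.406, 3.108, -0.002]
force: [-0.3, -0.0, -0.3]
gripper_width: 0.0854
```

```bash
python3 - <<'E'
from fk import *
s=read_state();print(s["t"],s["tool_pos"],s["qpos"].round(2),s["force"])
LO[3]=-1.15
for nm,pos,z,y in[("A",[.48,-.2,.36],[.87,0,-.5],[0,1,0]),("A2",[.46,-.2,.36],[.8,0,-.6],[0,1,0]),("B",[.64,.02,.32],[0,-.9,-.44],[1,0,0]),("B'",[.64,.02,.32],[0,-.9,-.44],[-1,0,0]),("B2",[.58,.0,.34],[.35,-.8,-.44],[.9,.4,0])]:
    for q0 in(s["qpos"],s["qpos"]+[0,0,0,.8,0,0],s["qpos"]+[0,0,0,-.8,0,1]):
        q,x,A=ik(np.array(pos),z,y,q0);e=np.linalg.norm(x-pos)+np.linalg.norm(A[:,2]-np.array(z)/np.linalg.norm(z))
        if e<.02: print(nm,q.round(2),e.round(4));delta(pos,z,y);break
    else: print(nm,"fail",e)
E
```

```text
15.6167 [ 0.55541933 -0.17305112  0.35210458] [-0.4   0.34  1.27  0.    1.52 -1.72] [-0.3437804  -0.03709544 -0.3269177 ]
A fail 0.1986484085575052
A2 fail 0.10918120087068366
B [ 0.38  0.71  1.2  -1.01  1.74  0.48] 0.0
d cm [-3.19 20.83  3.22] rot [ 41.8 -53.8  66.5]
B' [ 0.38  0.71  1.2  -1.01  1.74 -2.66] 0.0
d cm [-3.19 20.83  3.22] rot [ 57.4  44.7 -92.8]
B2 [ 0.42  0.46  1.65 -1.15  1.34  0.49] 0.0078
d cm [ 2.08 17.36  1.18] rot [ 28.5 -58.3  45.7]
```

Emit:
send_rows:
  moves:
    - [[1, -0.5, 3, 0.3, 2.9, -3.8, 4.7], [1, -1, 6, 0.6, 5.8, -7.5, 9.3], [1, -1.5, 9, 1, 8.7, -11.3, 14], [1, -2, 12, 1.5, 11.6, -15, 18.6], [1, -2.5, 15, 2, 14.5, -18.8, 23.3], [1, -3, 18, 2.5, 17.5, -22.5, 28], [1, -3.2, 20.8, 3.2, 20.4, -26.3, 32.6], [1, -3.2, 20.8, 3.2, 23.3, -30, 37.3], [1, -3.2, 20.8, 3.2, 26.2, -33.8, 41.9], [1, -3.2, 20.8, 3.2, 29.1, -37.5, 46.6], [1, -3.2, 20.8, 3.2, 32, -41.3, 51.3], [1, -3.2, 20.8, 3.2, 35, -45, 56]]

```text
t: 16.62
tool_pos: [0.6384, 0.021, 0.3161]
ee_rot: [1.409, 1.892, -0.832]
force: [0.6, -0.0, -0.3]
gripper_width: 0.0853
```

```bash
python3 - <<'E'
from h import *
s=read_state();print(s["t"],s["tool_pos"],s["qpos"].round(2));delta([.64,.02,.32],[0,-.9,-.44],[1,0,0])
E
```

```text
16.6167 [0.63844875 0.02102776 0.31606298] [ 0.35  0.59  1.3  -0.9   1.54  0.23]
d cm [-0.41  0.08 -0.14] rot [  7.8 -10.4  12.7]
```

Emit:
send_rows:
  moves:
    - [[1, -0.2, 0, 0, 2.6, -3.5, 4.2], [1, -0.4, 0.1, -0.1, 5.2, -7, 8.5], [1, -0.4, 0.1, -0.1, 7.8, -10.4, 12.7], [1, -0.4, 0.1, -0.1, 7.8, -10.4, 12.7], [1, -0.4, 0.1, -0.1, 7.8, -10.4, 12.7]]

```text
t: 17.03
tool_pos: [0.6407, 0.0192, 0.3181]
ee_rot: [1.534, 1.547, -0.959]
force: [-0.7, -0.1, 0.8]
gripper_width: 0.0855
```

```bash
python3 - <<'E'
from h import *
s=read_state();im=cams.camera("wrist");T=wristT(s);np.savez("pics/w5.npz",im=im,T=T);print(s["t"],s["tool_pos"],np.abs(s["qd"]).max())
print(proj([[.6343,-.1975,.145],[.752,-.23,.287],[.5515,-.1736,.221],[.6343,-.1975,.005]],"wrist",T))
cv2.imwrite("pics/w5.png",cv2.resize(im[115:295,140:380,::-1],(800,600),interpolation=cv2.INTER_CUBIC))
E
```

```text
17.0333 [0.64068187 0.01923795 0.31809961] 0.04487310206105994
[[247.99440518 116.96057968]
 [324.98676758 215.23288335]
 [185.65312958 161.91368943]
 [248.99571358  34.48378767]]
```

View pics/w5.png

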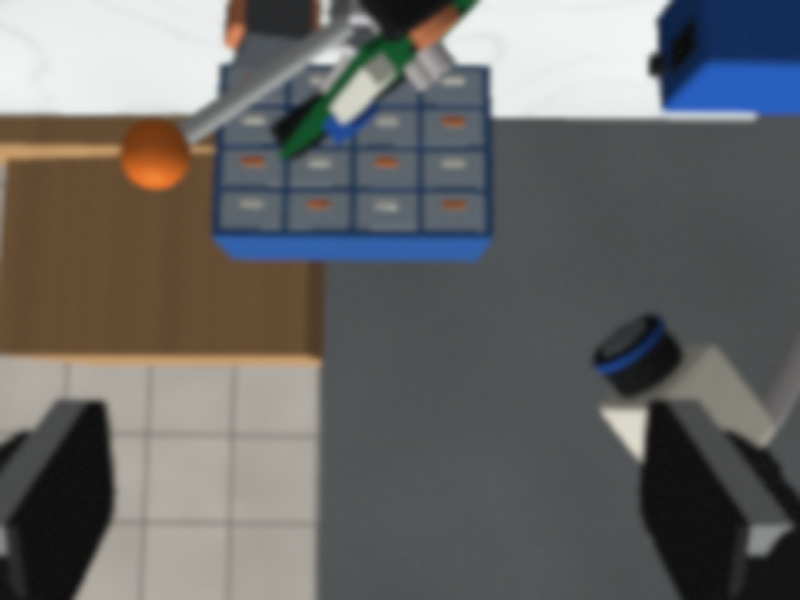

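```bash
python3 - <<'E'
from h import *
T=np.load("pics/w5.npz")["T"]
W=lambda x,y:np.array((140+x/3.333,115+y/3.333))
S0=lambda x,y:np.array((90+x/3.636,155+y/3.636)); D0=lambda x,y:np.array((230+x/4.706,180+y/4.706))
S=lambda x,y:np.array((100+x/4.283,170+y/4.286)); D=lambda x,y:np.array((246+x/3.338,195+(y-300)/3.333))
ang=lambda d:(np.degrees(np.arctan2(d[1],d[0])).round(2),np.degrees(np.arctan2(np.hypot(d[0],d[1]),d[2])).round(2),np.linalg.norm(d).round(4))
C=np.array([.6343,-.1975,.145])
L=[("wrist",W(622,339),T),("wrist",W(622,339),T),("scene",(S0(155,107)+S(143,64))/2,None),("side",(D0(487,157)+D(291,359))/2,None)]
for o in(L,L[:3],L[:2]+L[3:]):
  p,e=tri(o);print("lens",p,e,ang(p-C))
# with constraint |L-C|=.188
f=lambda v:np.concatenate([proj(v,n,t)[0]-np.array(p) for n,p,t in L]+[[(np.linalg.norm(v-C)-.188)*500]])
r=least_squares(f,[.75,-.23,.28]);print("constr",r.x,ang(r.x-C),r.fun.round(1))
# ball on sphere
g=lambda a:(proj(C+.115*np.array([-np.cos(a[1])*np.cos(a[0]),-np.cos(a[1])*np.sin(a[0]),np.sin(a[1])]),"wrist",T)[0]-W(155,154))
# ball depth insensitive: keep az from gripper
for az in(-15.7,-17):
  q=least_squares(lambda t:g([np.radians(az),t[0]]),[.7]);print("ball tilt at az",az,np.degrees(q.x),q.fun.round(2))
A=np.load("pics/f1.npz")["A"]
E
```

```text
lens [ 0.75343185 -0.22768259  0.28921453] 1.0183175687386097 (np.float64(-14.22), np.float64(40.44), np.float64(0.1895))
lens [ 0.7526917  -0.22469819  0.28975426] 0.7929247297329312 (np.float64(-12.94), np.float64(40.0), np.float64(0.189))
lens [ 0.75465559 -0.23131493  0.28902841] 0.3458491938821453 (np.float64(-15.69), np.float64(40.96), np.float64(0.1907))
constr [ 0.75317452 -0.2271706   0.28904405] (np.float64(-14.01), np.float64(40.38), np.float64(0.1891)) [-0.3 -0.2 -0.3 -0.2 -0.8  0.6 -0.4 -1.   0.6]
ball tilt at az -15.7 [41.3550578] [-0.98  0.8 ]
ball tilt at az -17 [41.51071991] [-0.75  0.62]
```

```bash
python3 - <<'E'
from fk import *
s=read_state();print(s["qpos"].round(2))
pos=[.62,-.2,.45]
for q0 in(s["qpos"],[-.3,.3,1.2,0,1.6,1.],[-.3,.3,1.2,0,1.6,-1.5],[-.3,.3,1.2,0,1.6,2.8]):
    q,x,A=ik(np.array(pos),[0,0,-1],[0,-1,0],np.array(q0));print(q.round(2),np.linalg.norm(x-pos),A[:,1].round(2))
delta(pos,[0,0,-1],[0,-1,0])
E
```

```text
[ 0.38  0.71  1.2  -1.    1.73  0.47]
[-0.4   0.43  0.88  0.    1.83  1.17] 2.0801873471034385e-15 [-0. -1.  0.]
[-0.4   0.43  0.88 -0.    1.83  1.17] 1.4946834900704541e-16 [ 0. -1.  0.]
[-0.4   0.43  0.88  0.    1.83  1.17] 1.4481602907145998e-14 [-0. -1.  0.]
[-0.4   0.43  0.88  0.    1.83  1.17] 3.925231146709438e-16 [-0. -1.  0.]
d cm [-21.45  -2.24  13.78] rot [49.4 49.6 80.2]
```

Emit:
send_rows:
  moves:
    - [[1, -3, 0, 0, 3.2, 3.2, 5.2], [1, -6, -0.3, 0, 6.4, 6.4, 10.4], [1, -9, -0.6, 0, 9.6, 9.6, 15.6], [1, -12, -0.9, 0, 12.8, 12.9, 20.8], [1, -14, -1.2, 1, 16, 16.1, 26], [1, -16, -1.5, 2.5, 19.2, 19.3, 31.2], [1, -17.5, -1.8, 4.5, 22.4, 22.5, 36.4], [1, -18.5, -2, 6.5, 25.6, 25.7, 41.6], [1, -19.5, -2.2, 8.5, 28.8, 28.9, 46.8], [1, -20.5, -2.2, 10.5, 32, 32.1, 52], [1, -21, -2.2, 12.5, 35.2, 35.4, 57.2], [1, -21.4, -2.2, 13.8, 38.4, 38.6, 62.4]]

```text
t: 18.08
tool_pos: [0.6189, -0.2016, 0.4518]
ee_rot: [2.904, 0.449, -0.27]
force: [1.5, -0.9, -1.0]
gripper_width: 0.0851
```

```bash
python3 - <<'E'
from h import *
s=read_state();print(s["t"],s["tool_pos"],s["qpos"].round(2));delta([.62,-.2,.45],[0,0,-1],[0,-1,0])
E
```

```text
18.0833 [ 0.61892113 -0.20164136  0.45183311] [-0.28  0.48  0.81 -0.27  1.92  0.9 ]
d cm [ 0.19 -0.15  0.13] rot [11.  10.5 17.5]
```

Emit:
send_rows:
  moves:
    - [[1, 0.1, -0.1, 0.1, 2.7, 2.6, 4.4], [1, 0.2, -0.1, 0.1, 5.5, 5.2, 8.8], [1, 0.2, -0.1, 0.1, 8.2, 7.9, 13.1], [1, 0.2, -0.1, 0.1, 11, 10.5, 17.5], [1, 0.2, -0.1, 0.1, 11, 10.5, 17.5], [1, 0.2, -0.1, 0.1, 11, 10.5, 17.5]]

```text
t: 18.58
tool_pos: [0.6198, -0.1991, 0.4503]
ee_rot: [3.137, 0.007, -0.008]
force: [-0.9, 0.1, -0.1]
gripper_width: 0.085
```

```bash
python3 - <<'E'
from h import *
s=read_state();im=cams.camera("wrist");T=wristT(s);np.savez("pics/w6.npz",im=im,T=T);print(s["t"],s["tool_pos"],np.abs(s["qd"]).max())
print(proj([[.6343,-.1975,.145],[.753,-.2305,.289],[.5515,-.1736,.221],[.6343,-.1975,.005]],"wrist",T))
cv2.imwrite("pics/w6.png",cv2.resize(im[0:240,100:420,::-1],(800,600),interpolation=cv2.INTER_CUBIC))
E
```

```text
18.5833 [ 0.61981741 -0.19912887  0.45025779] 0.03208772048345956
[[251.02789488 143.61166133]
 [283.57275407  46.42058144]
 [234.4752977  207.22032414]
 [251.10916866 134.82961586]]
```

View pics/w6.png

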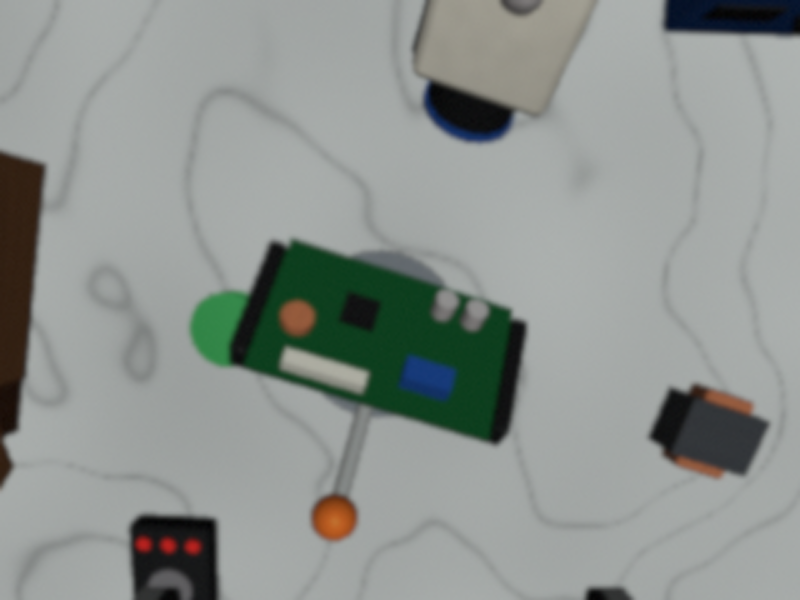

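```bash
python3 - <<'E'
from h import *
z=np.load("pics/w6.npz");T=z["T"];im=z["im"].astype(int)
W=lambda x,y:np.array((100+x/2.5,y/2.5))
def az(p,q,h):
    a,b=onz("wrist",W(*p),h,T),onz("wrist",W(*q),h,T);d=a-b;print(np.degrees(np.arctan2(-d[0],d[1])).round(2),np.linalg.norm(d).round(4),((a+b)/2).round(4))
t=np.radians(41.4);hc=.145+.024*np.cos(t)
print("board far edge");az((290,240),(512,310),hc-.05*np.sin(t));print("near");az((243,365),(495,440),hc+.05*np.sin(t))
print("body edge");[az((416,72),(541,115),h) for h in(.29,.33)]
print("lens ring");[az((426,95),(513,122),h) for h in(.28,.29,.30)]
# blue ring pixels and body white pixels
r,g,b=im[...,0],im[...,1],im[...,2]
m=(b>r+40)&(b>g+25);m[70:]=0;m[:,:260]=0;m[:,320:]=0;v,u=np.nonzero(m);print("ring px",u.min(),u.max(),v.min(),v.max());print(sorted(zip(u,v)))
# lens az from ring mid
C=np.array([.6343,-.1975])
for px in((469.5,110),(471,112)):
    a=onz("wrist",W(*px),.289,T)-C;print(px,a+C,np.degrees(np.arctan2(a[1],a[0])))
T5=np.load("pics/w5.npz")["T"]
L,e=tri([("wrist",W(470,111),T),("wrist",np.array((140+622/3.333,115+339/3.333)),T5)]);d=L-np.r_[C,.145];print(L,e,np.degrees(np.arctan2(d[1],d[0])),np.degrees(np.arctan2(np.hypot(*d[:2]),d[2])),np.linalg.norm(d))
a=onz("wrist",W(335,518),.221,T)-C;print("ball az",np.degrees(np.arctan2(-a[1],-a[0])))
E
```

```text
board far edge
-16.59 0.1533 [ 0.6874 -0.2138]
near
-16.6 0.1565 [ 0.6151 -0.1938]
body edge
-16.6 0.0535 [ 0.7613 -0.2383]
-16.6 0.0465 [ 0.7524 -0.2329]
lens ring
-15.13 0.0383 [ 0.7577 -0.2359]
-15.13 0.0371 [ 0.7557 -0.2347]
-15.13 0.0358 [ 0.7537 -0.2335]
ring px 270 302 37 56
[(np.int64(270), np.int64(37)), (np.int64(270), np.int64(38)), (np.int64(270), np.int64(39)), (np.int64(270), np.int64(40)), (np.int64(270), np.int64(41)), (np.int64(271), np.int64(38)), (np.int64(271), np.int64(39)), (np.int64(271), np.int64(40)), (np.int64(271), np.int64(41)), (np.int64(271), np.int64(42)), (np.int64(271), np.int64(43)), (np.int64(271), np.int64(44)), (np.int64(272), np.int64(42)), (np.int64(272), np.int64(43)), (np.int64(272), np.int64(44)), (np.int64(272), np.int64(45)), (np.int64(273), np.int64(43)), (np.int64(273), np.int64(44)), (np.int64(273), np.int64(45)), (np.int64(273), np.int64(46)), (np.int64(273), np.int64(47)), (np.int64(274), np.int64(45)), (np.int64(274), np.int64(46)), (np.int64(274), np.int64(47)), (np.int64(274), np.int64(48)), (np.int64(275), np.int64(46)), (np.int64(
[... 2461 characters left out ...]
64(54)), (np.int64(297), np.int64(55)), (np.int64(298), np.int64(52)), (np.int64(298), np.int64(53)), (np.int64(298), np.int64(54)), (np.int64(299), np.int64(52)), (np.int64(299), np.int64(53)), (np.int64(299), np.int64(54)), (np.int64(300), np.int64(51)), (np.int64(300), np.int64(52)), (np.int64(300), np.int64(53)), (np.int64(301), np.int64(51)), (np.int64(301), np.int64(52)), (np.int64(302), np.int64(50)), (np.int64(302), np.int64(51))]
(469.5, 110) [ 0.75531539 -0.2347385 ] -17.104024853894234
(471, 112) [ 0.75457309 -0.23537953] -17.48161407755388
[ 0.75519462 -0.23490657  0.28881652] 0.3747013091834219 -17.192834005820043 41.34573542710443 0.19156709527872223
ball az -16.549992330624107
```

```bash
python3 -c "
from cell import ticket,read_state
print(read_state()['force']);print(ticket.hand_in())"
```

```text
[-0.06472542  0.68853387 -0.54825674]
the job is handed in; nothing more can be done
None
```

Both parts are done and the job is handed in, at about 18.6 s on the robot's clock.

**Knob:** I turned it about 262° anticlockwise until the torque about its axis rose to 1.1 N m from about 0.1 while turning. The close-up after release shows the white pointer on the red mark. While turning, the sideways force on the wrist reached about 36 N because the grip was slightly off the knob's axis, so I re-centred it.

**Board holder:** I took it only by the orange ball, then swivelled it about 32° and raised the ball by about 41°. The gripper was then opened and withdrawn upward; my last views of the holder were taken with the arm clear. They gave:

| | Board | Camera |
|---|---|---|
| Direction in plan | −16.6° | −16.6° (body edge), about −17.2° (lens) |
| Tilt | about 41.4° | 40.4–41.4° |

By these figures the board faces the lens to within about 1°.

**Disagreements:** Estimates from the fixed cameras scattered more. One gave the board at −17.2° and 43.4°, and the lens ranged from −13° to −16° in plan. I trusted the closer wrist-camera views instead.

**Joint 4:** While lining up on the knob it read −1.223 against the rounded limit of −1.22. I backed it off straight away to at most −1.17 for the turning, and no error was reported.

**Bystanders:** I saw no contact with the camera or the things on the bench, but I made no separate check of their positions at the end.

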